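# Third hand at the fitter's bench: press an angle bracket to a sprung fence

### The arm

A 6-joint arm with a two-finger parallel gripper is mounted at the origin on the work surface. World frame = base frame: x ahead of the robot, y to its left, z up, the work surface at z = 0. Lengths are in m, angles in degrees, forces in N, time in s.
With the tool pointing down it reaches from about 0.25 to 0.775 m from the base axis. Payload 4 kg.
Tool frame: the origin (TCP) lies at the very end of the fingers, on their centre line; the grasp point (between the pads) lies 19 mm behind it; z points along the fingers, y is the line along which they close (so a half turn about z gives the same grasp; the last joint's range is limited). The gripper opens to 94 mm and grips with 3 to 60 N. Pads are 16 mm wide; open, the fingers measure 119 mm over their backs; the gripper's body (75 mm by 177 mm) begins 78 mm behind the grasp point.
Start: joints at [-73.344, 4.996, 78.535, -0, 96.463, -5.907], TCP at [0.211, -0.508, 0.206] pointing down, gripper open.
Joint ranges: [-177.83, 177.83], [-43.37, 116.18], [15.69, 146.23], [-61.86, 241.86], [9.47, 152.12], [-147.06, 147.06]. Speed limits (degrees/s): [159.86, 159.86, 180, 180, 180, 180].

### API

Orientations are given as a 3x3 rotation matrix whose columns are the frame's x, y, z axes.
In Python, from cell import r gives the robot as it stands.
- The arm moves only by the shell command python3 -m creep 'ROWS' [OPENING]. ROWS is JSON, one flat list of numbers, 6 for each row, row after row: the shift along the tool's x, y, z in m, then the turn, a rotation vector about the tool's x, y, z in rad. In form: [dx, dy, dz, wx, wy, wz, dx, dy, dz, wx, wy, wz, ...]. A call has 1 to 8 rows; each row is the pose to reach, as a shift and turn from the pose commanded when the call began, along the tool's axes at that moment; what a row does not reach only later rows make up. A row lasts 1/8 s, in which the tool goes at most 62.5 mm and 10.7 degrees, less where a joint would pass 70% of its speed; a pose out of reach is approached as far as the arm can. A call with a gripper value outside its range is refused whole. OPENING is the gripper command: -1 is fully open, 1 is shut, values between are in proportion, set as the call begins (- or left out, the last holds). The fingers move at their own pace and stop on an object; the grip force is fixed at half the most. Time passes only in rows, so rows that repeat a pose let the fingers close. It gives the time, the measured TCP pose, the force, the opening and the grip force at its end, in the units of the state.
- r.get_obs(): the state, without advancing time (a new reading comes with each control period).
- r.grab_frame(name): name is "scene" or "top" or "wrist"; returns the picture (480x640x3 uint8, red, green, blue); there is no depth.
- r.calibration(name): a dict with "camera_matrix" (3x3 intrinsics, pixels), "R" (3x3) and "t" (3): a world point X has camera coordinates R X + t. Camera axes: x right, y down, z forward; pixel columns grow to the right and rows downward; lengths in m; the calibration is good to about 2 mm. A picture is of the moment at which its call begins: read the wrist's pose just before it. calibration takes no time and is no camera call; for the wrist camera it gives the pose at the moment of the call.
- r.job_done(): hands the job in; it is judged then, once.
The state is a dict: "t": time; "joints": joint angles; "qvel": joint speeds; "joint_torque": joint torques, N m; "eef_pos": TCP position; "tool_rot": TCP orientation; "force": force on the tool from outside, world axes, zero at the start; "ft_torque": the same for the moment, N m; "opening": opening from 0.0 (shut) to 1.0 (fully open); "finger_force": force on a finger pad.
Only numpy, scipy, OpenCV 4.12 (cv2) and the standard library are available. Lean on these libraries where they do the work, as an engineer would, in place of code of your own. Each camera call takes 0.05 s, during which the arm holds its last target. There are 200 camera calls.

### The job

Two loose aluminium angle brackets lie on the plywood board, alike but for their length: first put the short one away, lying flat on its base and let go, in the free half of the tray that holds brackets of its own length. Then take the long one, stand it flat on the bed of the steel fixture, centred, with the free edge of its base leg facing the sprung fence, and press it squarely against the fence with a steady 10 N or so, which pushes the fence back about half its travel; never drive the fence to its stop. Finish while still holding it pressed there, as a third hand for the fitter who will screw it down, and leave everything else where it is.

Things in the scene. Friction and masses are not known exactly. Their poses are not given: they have to be found in the camera images.
- short_bracket: Plain aluminium angle (L-section) bracket, the short one: base leg 50 mm (x) by 70 mm (y) by 10 mm thick, with an upright leg 10 mm thick along its whole -x edge, 50 mm tall overall. Origin: centre of the underside; z up, +x points from the upright leg to the free edge of the base leg (25 mm from the origin). The upright leg's mid-plane is at x = -20 mm, and can be gripped across its 10 mm from above. Mass about 0.17 kg. Lies loose on the bench.
- long_bracket: Plain aluminium angle (L-section) bracket, the long one: base leg 50 mm (x) by 100 mm (y) by 10 mm thick, with an upright leg 10 mm thick along its whole -x edge, 50 mm tall overall. Origin: centre of the underside; z up, +x points from the upright leg to the free edge of the base leg (25 mm from the origin). The upright leg's mid-plane is at x = -20 mm, and can be gripped across its 10 mm from above. Mass about 0.24 kg. Lies loose on the bench.
- short_tray: Shallow open plywood tray, outside 152 mm (x) by 106 mm (y) by 22 mm tall, walls and floor 6 mm, inside 140 by 94 mm. Fixed to the bench. Origin: centre of its underside. One bracket of 70 mm already lies in its +x half (origin about x = +40 mm, upright leg on the -x side); the -x half is free (room for a bracket with its origin near x = -35 mm, same way round). The two trays may have changed places.
- long_tray: Shallow open plywood tray, outside 152 mm (x) by 136 mm (y) by 22 mm tall, walls and floor 6 mm, inside 140 by 124 mm. Fixed to the bench. Origin: centre of its underside. One bracket of 100 mm already lies in its +x half (origin about x = +40 mm, upright leg on the -x side); the -x half is free (room for a bracket with its origin near x = -35 mm, same way round). The two trays may have changed places.
- fixture: Steel holding fixture fixed to the bench: a flat bed 12 mm thick, 150 mm wide (y), from x = -90 to +110 mm, with a sprung fence across it and a rigid back block 34 mm tall behind the fence. Origin: on the underside; +x is the pressing direction, towards the fence, y runs along the fence (y = 0 is the middle of the fence). The bed's top is at z = 12 mm and is clear from x = -90 to +45 mm.
- fence_face (a point): Middle of the fence's front face (which faces the fixture's -x), 17 mm above the bench. The fence is a steel bar 130 mm long (y) and 14 mm thick, its top 30.5 mm above the bench. At rest this point lies at x = +45 mm in the fixture's frame; it moves with the fence towards +x.
- fence (a joint): How far the fence is pushed back along the fixture's +x, in m: 0 at rest, hard stop at 0.020. Spring rate 1 N per mm (no preload), so 0.010 means 10 N.
- short_stock: Plain aluminium angle (L-section) bracket, 70 mm long stock: base leg 50 mm (x) by 70 mm (y) by 10 mm thick, with an upright leg 10 mm thick along its whole -x edge, 50 mm tall overall. Origin: centre of the underside; z up, +x points from the upright leg to the free edge of the base leg (25 mm from the origin). The upright leg's mid-plane is at x = -20 mm, and can be gripped across its 10 mm from above. Mass about 0.17 kg. Lies in the short tray; leave alone.
- long_stock: Plain aluminium angle (L-section) bracket, 100 mm long stock: base leg 50 mm (x) by 100 mm (y) by 10 mm thick, with an upright leg 10 mm thick along its whole -x edge, 50 mm tall overall. Origin: centre of the underside; z up, +x points from the upright leg to the free edge of the base leg (25 mm from the origin). The upright leg's mid-plane is at x = -20 mm, and can be gripped across its 10 mm from above. Mass about 0.24 kg. Lies in the long tray; leave alone.
- grease_tub: White plastic tub, 86 mm across, 70 mm tall. Origin under its centre. Leave alone.
- screwdriver: Screwdriver with a wooden handle, lying on the bench. Leave alone.
- bush: Brass bush, 30 mm across, 20 mm tall, standing among the brackets. Origin under its centre. Leave alone.
- round_stub: Steel round stub, 32 mm across, 45 mm tall, standing. Origin under its centre. Leave alone.
- wrench: Steel wrench lying on the bench. Leave alone.
Things that resemble listed ones, but are neither listed nor needed, are in the scene too. What is shaped like the short_bracket but blue is not meant.

How it is judged (in metres and radians):
On the way, in this order (a step that is already met when the one before it is completed fails the run):
1. the short bracket lies flat in the short tray, let go (x of short_bracket in the frame of short_tray between -0.06 and 0.06 m and y of short_bracket in the frame of short_tray between -0.025 and 0.025 m and z of short_bracket in the frame of short_tray between 0 and 0.01 m and angle between short_bracket's own z axis and vertical below 0.1 rad and linear speed of short_bracket below 0.02 m/s and contact force between the fingers and short_bracket below 0.2 N), for 0.3 s.
2. the long bracket is held flat on the bed and pressed against the fence with 6 to 14 N (contact force between long_bracket and fence between 6 and 14 N and contact force between the fingers and long_bracket above 2 N and y of long_bracket in the frame of fixture between -0.015 and 0.015 m and x of long_bracket in the frame of fixture between 0 and 0.045 m and z of long_bracket in the frame of fixture between 0.008 and 0.016 m and x of fence_face in the frame of long_bracket above 0.015 m and angle between the x axis of long_bracket and the x axis of fixture, either way round below 0.08 rad and angle between long_bracket's own z axis and vertical below 0.08 rad and linear speed of long_bracket below 0.02 m/s), for 0.5 s.
At the end, for the whole second after the job is handed in: Short bracket flat in the short tray, let go, at rest; long bracket, held by the fingers, flat on the fixture bed (4 mm, 0.08 rad), square to the fence (0.08 rad), centred within 15 mm, base edge to the fence, pressing it with 6 to 14 N (all of step 1 and all of step 2); the arm keeps its last pose, push and grip.
It fails at once if the fence is driven to its stop (beyond 19 mm) (value of joint fence above 0.019 m).
It fails at once if something else on the bench or in the trays is moved by more than 30 mm (distance of any of short_stock, long_stock, grease_tub, screwdriver, bush, round_stub, wrench from where it was at the start of the episode above 0.03 m).
It also fails if it takes over 58 s, if anything falls off the work surface, if the arm or the gripper's body presses on something with over 40 N, if the wrist force passes 120 N, or if a joint passes its speed limit or range.

## Working session

There is one attempt and no reset: what is moved stays moved. The work goes in short steps, Python scripts to look and compute and a shell command to move; the robot and the scene stay as the last step left them, time stands still between calls to the robot, and variables do not carry over. Pictures are saved under pics/ and viewed, at most 13 in all, crops included, and the job is handed in when it is done.

```bash
mkdir -p pics; ls; python3 - <<'E'
from cell import r
import cv2,numpy as np
for n in ("top","scene"):
    im=r.grab_frame(n); cv2.imwrite(f"pics/{n}0.png",im[:,:,::-1])
    c=r.calibration(n); print(n,np.round(c["camera_matrix"],1).tolist(),np.round(c["R"],4).tolist(),np.round(c["t"],4).tolist())
o=r.get_obs(); print({k:np.round(v,3).tolist() for k,v in o.items()})
E
```

```text
pics
top [[576.7, 0.0, 325.6], [0.0, 576.7, 242.9], [0.0, 0.0, 1.0]] [[-0.0123, -0.9999, 0.0074], [-0.9862, 0.0109, -0.1654], [0.1653, -0.0093, -0.9862]] [-0.0804, 0.5708, 1.18]
scene [[440.9, 0.0, 315.1], [0.0, 440.9, 236.0], [0.0, 0.0, 1.0]] [[-0.2247, 0.9744, 0.005], [0.8393, 0.1962, -0.507], [-0.495, -0.1097, -0.8619]] [0.2083, -0.4391, 1.1868]
{'t': 0.1, 'joints': [-73.345, 5.037, 78.614, 0.0, 96.464, -5.909], 'qvel': [-0.055, 0.029, -0.197, -0.058, 0.051, -0.021], 'joint_torque': [0.003, -34.125, -30.33, 0.072, 0.03, -0.0], 'eef_pos': [0.211, -0.507, 0.204], 'tool_rot': [[0.923, 0.384, -0.001], [0.384, -0.923, 0.002], [0.0, -0.002, -1.0]], 'force': [-0.341, 0.588, -0.808], 'ft_torque': [0.04, 0.039, -0.001], 'finger_force': 0.0, 'opening': 0.999}
```

View pics/top0.png

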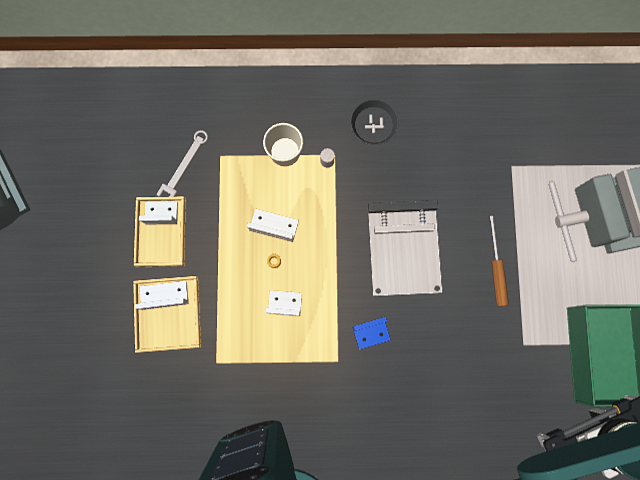

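View pics/scene0.png

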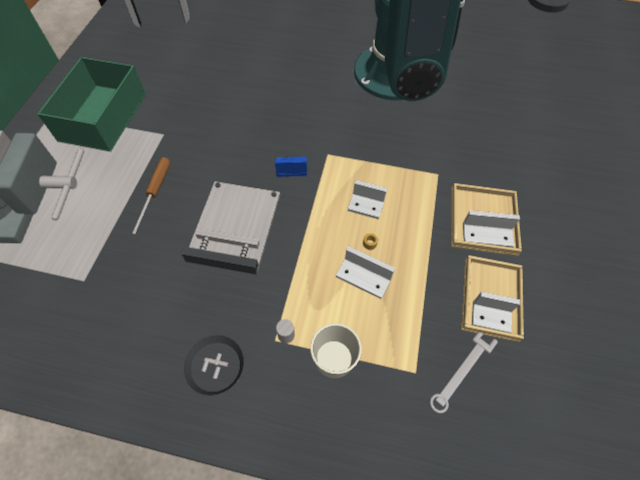

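The top view has world +x up and +y left. The loose brackets are on the board: short at about (284,302), long at (273,223). The short tray is the upper-left one at (160,231), the long tray is at (167,315), and the fixture is at (405,250) with its fence at row 222. In the scene view, every upright leg is on the robot side.

```bash
cat >h.py <<'E'
from cell import r
import cv2,numpy as np
def ray(c,uv,z):
    K,R,t=(np.array(c[k]) for k in("camera_matrix","R","t"))
    C=-R.T@t; uv=np.atleast_2d(uv).astype(float)
    d=np.c_[uv,np.ones(len(uv))]@np.linalg.inv(K).T@R
    return C+d*((z-C[2])/d[:,2])[:,None]
def proj(c,X):
    K,R,t=(np.array(c[k]) for k in("camera_matrix","R","t"))
    p=(np.atleast_2d(X)@R.T+t)@K.T; return p[:,:2]/p[:,2:]
def togo(p,yaw):
    "shift (tool axes) and turn z to reach TCP p with tool y axis at world angle yaw (deg, mod 180)"
    o=r.get_obs(); R=np.array(o["tool_rot"]); d=R.T@(np.array(p)-o["eef_pos"])
    cur=np.degrees(np.arctan2(R[1,1],R[0,1])); dw=-((yaw-cur+90)%180-90)
    print("shift",np.round(d,4),"wz rad",round(np.radians(dw),4),"t",o["t"],"j6",o["joints"][5])
E
python3 - <<'E'
from h import *
c=r.calibration("top")
for n,uv,z in [("short",(284,302),.02),("long",(273,223),.02),("shorttray",(160,231),.022),("longtray",(167,315),.022),("fix",(405,250),.012),("bush",(274,260),.02),("tub",(283,140),.07)]:
    print(n,np.round(ray(c,uv,z),3)[0])
im=cv2.imread("pics/top0.png"); 
w=r.grab_frame("wrist"); cv2.imwrite("pics/w0.png",w[:,:,::-1]); k=r.calibration("wrist")
print(np.round(k["camera_matrix"],1).tolist(),np.round(k["R"],3).tolist(),(-np.array(k["R"]).T@k["t"]).round(3), r.get_obs()["eef_pos"])
E
```

```text
short [0.447 0.003 0.02 ]
long [0.62  0.027 0.02 ]
shorttray [0.604 0.273 0.022]
longtray [0.422 0.252 0.022]
fix [ 0.558 -0.261  0.012]
bush [0.538 0.025 0.02 ]
tub [0.792 0.002 0.07 ]
[[342.2, 0.0, 317.7], [0.0, 342.2, 239.3], [0.0, 0.0, 1.0]] [[0.383, -0.924, -0.003], [-0.886, -0.369, 0.281], [-0.261, -0.105, -0.96]] [ 0.286 -0.476  0.383] [ 0.21087891 -0.50751019  0.20457406]
```

```bash
python3 -c "
from h import *
togo([.49,-.0,.22],-90)
togo([.57,-.25,.22],-90)"
```

```text
shift [ 0.4525 -0.3616 -0.0147] wz rad 0.3937 t 0.15 j6 -5.906091377230253
shift [ 0.4304 -0.1001 -0.0152] wz rad 0.3937 t 0.15 j6 -5.906091377230253
```

```bash
python3 -m creep '[0.05,-0.012,-0.01,0,0,0.06,0.11,-0.025,-0.015,0,0,0.13,0.17,-0.04,-0.015,0,0,0.2,0.23,-0.055,-0.015,0,0,0.26,0.29,-0.07,-0.015,0,0,0.32,0.35,-0.085,-0.015,0,0,0.36,0.4,-0.095,-0.015,0,0,0.394,0.43,-0.1,-0.015,0,0,0.394]' -1
python3 - <<'E'
from h import *
w=r.grab_frame("wrist"); k=r.calibration("wrist"); cv2.imwrite("pics/w1.png",w[:,:,::-1]); np.savez("w1.npz",**k)
togo([.49,.02,.22],-90)
E
```

```text
t: 1.15
eef_pos: [0.5714, -0.2484, 0.2196]
tool_rot: [[1.0, 0.002, -0.001], [0.002, -1.0, 0.001], [-0.001, -0.001, -1.0]]
force: [0.3, -0.4, 0.1]
opening: 1.0
finger_force: 0.0
shift [-0.0823 -0.2668 -0.0003] wz rad 0.005 t 1.2 j6 61.19610372074821
```

View pics/w1.png

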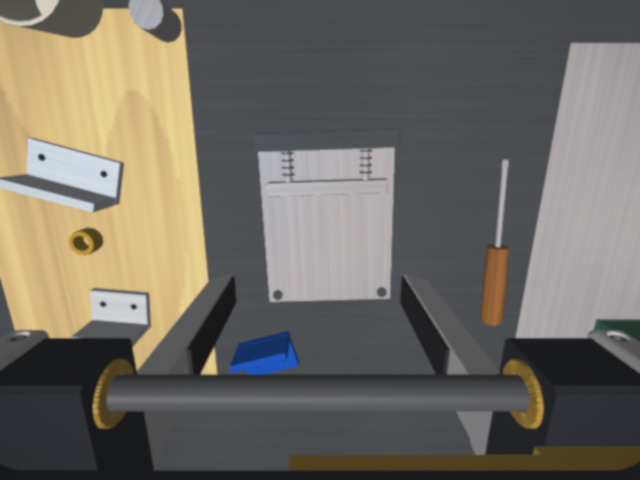

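The fixture bed spans about (258,150), (394,148), (391,299), (270,301), with the top of the fence at rows 180–193, columns 266–388. Next I move over the brackets.

```bash
python3 -m creep '[-0.02,-0.055,0,0,0,0,-0.04,-0.11,0,0,0,0,-0.06,-0.165,0,0,0,0,-0.07,-0.22,0,0,0,0,-0.08,-0.255,0,0,0,0,-0.082,-0.267,0,0,0,0,-0.082,-0.267,0,0,0,0]' -1
python3 - <<'E'
from h import *
w=r.grab_frame("wrist"); k=r.calibration("wrist"); cv2.imwrite("pics/w2.png",w[:,:,::-1]); np.savez("w2.npz",**k)
# fixture
im=cv2.imread("pics/w1.png"); c=dict(np.load("w1.npz")); g=cv2.GaussianBlur(cv2.cvtColor(im,cv2.COLOR_BGR2GRAY),(3,3),0).astype(float)
def edge(prof): d=np.abs(np.gradient(prof)); i=d.argmax(); s=slice(max(i-2,0),i+3); return (np.arange(len(prof))[s]*d[s]).sum()/d[s].sum()
L=np.array([(245+edge(g[v,245:285]),v) for v in range(205,270,3)]); Rr=np.array([(375+edge(g[v,375:402]),v) for v in range(205,270,3)])
F=np.array([(u,288+edge(g[288:312,u])) for u in range(290,370,3)])
Bk=np.array([(u,186+edge(g[186:200,u])) for u in range(280,380,4)])
Ft=np.array([(u,174+edge(g[174:186,u])) for u in range(295,355,4)])
for n,p,z in(("L",L,.012),("R",Rr,.012),("F",F,.012),("fencefront",Bk,.0305),("fenceback",Ft,.0305)):
    X=ray(c,p,z)[:,:2]; vx,vy,x,y=cv2.fitLine(X.astype(np.float32),cv2.DIST_HUBER,0,.01,.01).ravel()
    print(n,np.round([x,y],4),"ang",np.degrees(np.arctan2(vy,vx)).round(2))
E
```

```text
t: 2.08
eef_pos: [0.4878, 0.0162, 0.2203]
tool_rot: [[1.0, 0.0, 0.0], [0.0, -1.0, -0.001], [0.0, 0.001, -1.0]]
force: [0.4, 0.7, 0.8]
opening: 0.998
finger_force: 0.0
L [ 0.5488 -0.1827] ang 2.06
R [ 0.5336 -0.3328] ang 2.28
F [ 0.4638 -0.2534] ang -87.83
fencefront [ 0.5992 -0.2626] ang -88.42
fenceback [ 0.6114 -0.2507] ang -87.55
```

View pics/w2.png

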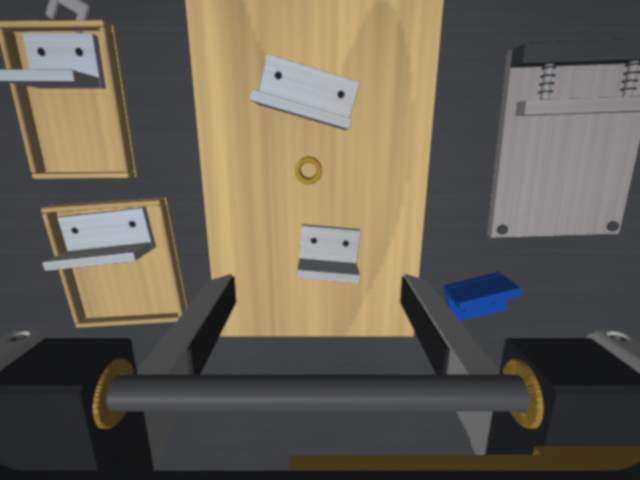

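Over the board, the short bracket's upright top strip runs (298,270)–(360,280) and its base is above that at rows 225–262. The long bracket's strip runs (252,96)–(351,125), and the bush is at (308,170). The short tray's near wall is at row 176. I'll zoom in for the corners.

```bash
python3 - <<'E'
import cv2,numpy as np
im=cv2.imread("pics/w2.png")
a=cv2.resize(im[215:295,285:375],None,fx=4,fy=4,interpolation=cv2.INTER_CUBIC)
b=cv2.resize(im[45:140,240:370],None,fx=3,fy=3,interpolation=cv2.INTER_CUBIC)
d=cv2.resize(im[10:190,0:145],None,fx=3,fy=3,interpolation=cv2.INTER_CUBIC)[:540]
o=np.zeros((600,800,3),np.uint8); o[:a.shape[0],:360]=a; o[320:320+min(280,b.shape[0]),:390]=b[:280]; o[:540,365:365+d.shape[1]][:,:435]=d[:,:435]
cv2.imwrite("pics/z1.png",o)
E
```

```text
(no output)
```

View pics/z1.png

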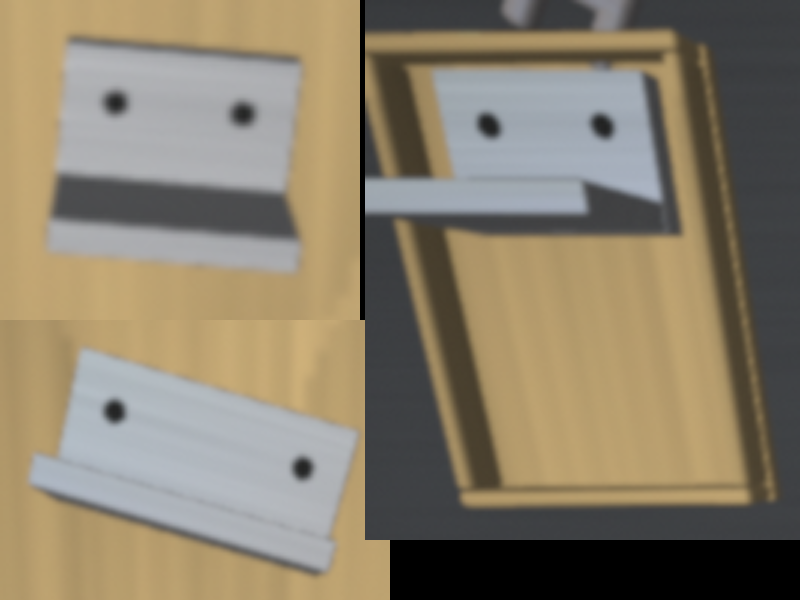

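Corners read from the zoom:
- **Short bracket:** strip (52,220), (298,240), (48,248), (296,270).
- **Long bracket:** strip (37,456), (334,541), (29,485), (322,574).
- **Short tray:** near rim outer corners (460,506) and (751,503), far right corner (677,33).

```bash
python3 - <<'E'
from h import *
c=dict(np.load("w2.npz"))
f=lambda P,s,o:(np.array(P,float)+.5)/s-.5+o
def show(n,P,z):
    X=ray(c,P,z)[:,:2]; d=np.diff(X,axis=0); print(n,z,X.round(4).tolist(),"len",np.linalg.norm(d,axis=1).round(4),"ang",np.degrees(np.arctan2(d[:,1],d[:,0])).round(1))
S,Lo,T=(285,215),(240,45),(0,10)
for b in(0,.006):
    show("S base",f([(299,60),(70,42)],4,S),.01+b); show("S in",f([(298,240),(52,220)],4,S),.05+b); show("S out",f([(296,270),(48,248)],4,S),.05+b)
    show("L base",f([(356,112),(80,28)],3,Lo),.01+b); show("L in",f([(334,221),(37,136)],3,Lo),.05+b); show("L out",f([(322,254),(29,165)],3,Lo),.05+b)
show("tray",f([(751-365,503),(460-365,506)],3,T),.022); show("tray R",f([(751-365,503),(677-365,33)],3,T),.022)
E
```

```text
S base 0.01 [[0.4671, -0.0333], [0.4726, 0.0339]] len [0.0674] ang [85.3]
S in 0.05 [[0.4267, -0.0297], [0.4326, 0.0376]] len [0.0675] ang [85.]
S out 0.05 [[0.4178, -0.0294], [0.4244, 0.0389]] len [0.0686] ang [84.5]
L base 0.01 [[0.6264, -0.0269], [0.6527, 0.068]] len [0.0985] ang [74.5]
L in 0.05 [[0.5884, -0.0165], [0.6137, 0.0774]] len [0.0973] ang [74.9]
L out 0.05 [[0.5783, -0.0129], [0.6052, 0.0804]] len [0.0971] ang [73.9]
S base 0.016 [[0.4687, -0.0325], [0.4741, 0.0336]] len [0.0664] ang [85.3]
S in 0.056 [[0.4291, -0.0289], [0.435, 0.0373]] len [0.0664] ang [85.]
S out 0.056 [[0.4204, -0.0286], [0.4269, 0.0385]] len [0.0674] ang [84.5]
L base 0.016 [[0.6255, -0.0262], [0.6514, 0.0672]] len [0.0969] ang [74.5]
L in 0.056 [[0.5881, -0.0159], [0.6129, 0.0764]] len [0.0956] ang [74.9]
L out 0.056 [[0.5782, -0.0124], [0.6046, 0.0793]] len [0.0954] ang [73.9]
tray 0.022 [[0.5294, 0.222], [0.5285, 0.328]] len [0.106] ang [90.5]
tray R 0.022 [[0.5294, 0.222], [0.6793, 0.2224]] len [0.1498] ang [0.1]
```

```bash
python3 -c "
from h import *
togo([.4255,.0045,.10],-5)"
python3 -m creep '[-0.01,0.0,0.02,0,0,-0.185,-0.02,0.0,0.04,0,0,-0.37,-0.03,0.003,0.06,0,0,-0.555,-0.04,0.006,0.08,0,0,-0.74,-0.05,0.008,0.1,0,0,-0.925,-0.06,0.01,0.11,0,0,-1.11,-0.063,0.012,0.12,0,0,-1.295,-0.063,0.012,0.12,0,0,-1.48]' 0.1
python3 - <<'E'
from h import *
w=r.grab_frame("wrist"); k=r.calibration("wrist"); cv2.imwrite("pics/w3.png",w[:,:,::-1])
R=np.array(r.get_obs()["tool_rot"]);print(proj(k,[[.4178,-.0294,.05],[.4244,.0389,.05],[.4267,-.0297,.05],[.4326,.0376,.05]]).round())
togo([.4255,.0045,.022],-5)
E
```

```text
shift [-0.0625  0.011   0.1203] wz rad -1.4842 t 2.125 j6 85.2460280407251
t: 3.12
eef_pos: [0.4242, 0.0028, 0.0992]
tool_rot: [[0.088, 0.996, -0.002], [0.996, -0.088, -0.001], [-0.001, -0.002, -1.0]]
force: [1.2, 0.3, -0.2]
opening: 0.452
finger_force: 0.0
[[313. 302.]
 [314. 210.]
 [326. 301.]
 [327. 211.]]
shift [0.0018 0.0009 0.0777] wz rad 0.0034 t 3.175 j6 -2.4369407634525135
```

View pics/w3.png

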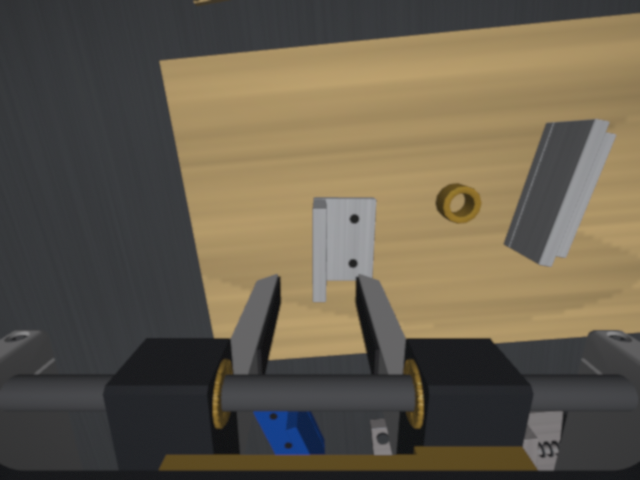

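The upright strip (columns 313–327, rows 198–301) matches the prediction and sits between the fingertips at columns 280 and 357. Descending to grip.

```bash
python3 -m creep '[0.002,0.001,0.04,0,0,0,0.002,0.001,0.07,0,0,0,0.002,0.001,0.0775,0,0,0,0.002,0.001,0.0775,0,0,0]' 0.1
python3 -m creep '[0,0,0,0,0,0,0,0,0,0,0,0,0,0,0,0,0,0,0,0,0,0,0,0]' 1
python3 -m creep '[0,0,-0.02,0,0,0,0,0,-0.05,0,0,0,0,0,-0.09,0,0,0,0,0,-0.09,0,0,0]'
python3 - <<'E'
from h import *
togo([.5299+.076-.057,.275,.10],0.2)
E
```

```text
t: 3.68
eef_pos: [0.4263, 0.0057, 0.0231]
tool_rot: [[0.093, 0.996, -0.0], [0.996, -0.093, -0.0], [-0.0, -0.0, -1.0]]
force: [0.5, 0.4, -0.6]
opening: 0.45
finger_force: 0.0
t: 4.18
eef_pos: [0.4262, 0.0064, 0.0235]
tool_rot: [[0.091, 0.996, 0.001], [0.996, -0.091, -0.0], [-0.0, 0.001, -1.0]]
force: [-0.5, 0.2, 2.2]
opening: 0.105
finger_force: 30.0
t: 4.68
eef_pos: [0.4283, 0.0061, 0.116]
tool_rot: [[0.091, 0.996, 0.007], [0.996, -0.091, -0.001], [-0.0, 0.007, -1.0]]
force: [-0.6, -0.6, -1.7]
opening: 0.103
finger_force: 30.0
shift [0.2787 0.0956 0.0166] wz rad -0.0943 t 4.675 j6 -1.563660047402013
```

```bash
python3 -m creep '[0.03,0.012,0,0,0,-0.015,0.085,0.03,0,0,0,-0.03,0.14,0.048,0,0,0,-0.05,0.195,0.067,0,0,0,-0.07,0.245,0.085,0,0,0,-0.09,0.27,0.093,0,0,0,-0.094,0.2787,0.0956,0,0,0,-0.094,0.2787,0.0956,0,0,0,-0.094]'
python3 - <<'E'
from h import *
im=r.grab_frame("wrist"); cv2.imwrite("pics/w4.png",im[:,:,::-1]); k=r.calibration("wrist")
print(proj(k,[[.5294,.222,.022],[.5285,.328,.022],[.68,.222,.022]]).round())
togo([.549,.275,.035],0.2)
E
```

```text
t: 5.68
eef_pos: [0.5457, 0.2747, 0.1113]
tool_rot: [[-0.003, 1.0, -0.003], [1.0, 0.003, -0.002], [-0.002, -0.003, -1.0]]
force: [-0.3, -0.3, -1.6]
opening: 0.106
finger_force: 30.0
[[300. 301.]
 [297. 177.]
 [475. 302.]]
shift [0.0009 0.0034 0.0768] wz rad -0.001 t 5.725 j6 21.236067074376205
```

View pics/w4.png

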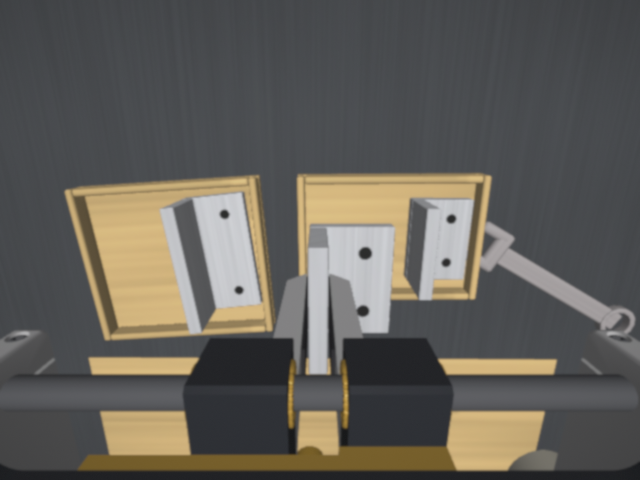

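The held bracket hangs level. The short tray's rim corners at (299,300), (297,177) and (476,300) match the prediction, so I lower it.

```bash
python3 -m creep '[0.0005,0.002,0.03,0,0,0,0.001,0.0034,0.06,0,0,0,0.001,0.0034,0.074,0,0,0,0.001,0.0034,0.074,0,0,0]'
python3 -m creep '[0,0,0.003,0,0,0,0,0,0.006,0,0,0,0,0,0.006,0,0,0]'
```

```text
t: 6.22
eef_pos: [0.5489, 0.275, 0.0379]
tool_rot: [[-0.002, 1.0, -0.002], [1.0, 0.002, -0.001], [-0.001, -0.002, -1.0]]
force: [0.2, -0.3, -1.5]
opening: 0.105
finger_force: 30.0
t: 6.6
eef_pos: [0.5501, 0.2763, 0.0334]
tool_rot: [[-0.003, 1.0, 0.001], [1.0, 0.003, 0.0], [0.0, 0.001, -1.0]]
force: [0.9, 0.7, -1.5]
opening: 0.103
finger_force: 30.0
```

```bash
python3 -m creep '[0,0,0.002,0,0,0,0,0,0.002,0,0,0,0,0,0.002,0,0,0]'
python3 -m creep '[0,0,0.001,0,0,0,0,0,0.0015,0,0,0,0,0,0.0015,0,0,0]'
```

```text
t: 6.98
eef_pos: [0.5499, 0.2762, 0.0309]
tool_rot: [[-0.003, 1.0, 0.0], [1.0, 0.003, -0.0], [-0.0, 0.0, -1.0]]
force: [-0.3, -1.0, -1.0]
opening: 0.099
finger_force: 30.0
t: 7.35
eef_pos: [0.5499, 0.2762, 0.0295]
tool_rot: [[-0.003, 1.0, 0.0], [1.0, 0.003, -0.0], [-0.0, 0.0, -1.0]]
force: [0.2, 0.4, -0.4]
opening: 0.1
finger_force: 30.0
```

```bash
python3 -m creep '[0,0,0.001,0,0,0,0,0,0.001,0,0,0]'
python3 -m creep '[0,0,0.001,0,0,0,0,0,0.001,0,0,0]'
```

```text
t: 7.6
eef_pos: [0.5499, 0.2762, 0.0295]
tool_rot: [[-0.003, 1.0, 0.0], [1.0, 0.003, 0.0], [0.0, 0.0, -1.0]]
force: [-2.4, -1.1, 5.3]
opening: 0.108
finger_force: 30.0
t: 7.85
eef_pos: [0.55, 0.2762, 0.0295]
tool_rot: [[-0.003, 1.0, 0.001], [1.0, 0.003, 0.0], [0.0, 0.001, -1.0]]
force: [-4.9, -1.8, 9.0]
opening: 0.105
finger_force: 30.0
```

Seated on the tray floor, so I release and lift.

```bash
python3 -m creep '[0,0,0,0,0,0,0,0,0,0,0,0,0,0,0,0,0,0]' 0.3
python3 -m creep '[0,0,-0.02,0,0,0,0,0,-0.06,0,0,0,0,0,-0.1,0,0,0,0,0,-0.1,0,0,0]'
python3 - <<'E'
from h import *
im=r.grab_frame("wrist"); k=r.calibration("wrist"); cv2.imwrite("pics/w5.png",im[:,:,::-1])
togo([.5965,.032,.13],-15.4)
E
```

```text
t: 8.22
eef_pos: [0.5498, 0.2761, 0.0268]
tool_rot: [[-0.003, 1.0, -0.001], [1.0, 0.003, -0.0], [-0.0, -0.001, -1.0]]
force: [-0.5, 0.5, 0.2]
opening: 0.343
finger_force: 0.0
t: 8.72
eef_pos: [0.5529, 0.2774, 0.134]
tool_rot: [[-0.003, 1.0, 0.011], [1.0, 0.003, 0.004], [0.004, 0.011, -1.0]]
force: [-0.1, 0.6, 0.4]
opening: 0.351
finger_force: 0.0
shift [-0.2449  0.0443  0.0005] wz rad 0.2718 t 8.775 j6 21.222840332433055
```

View pics/w5.png

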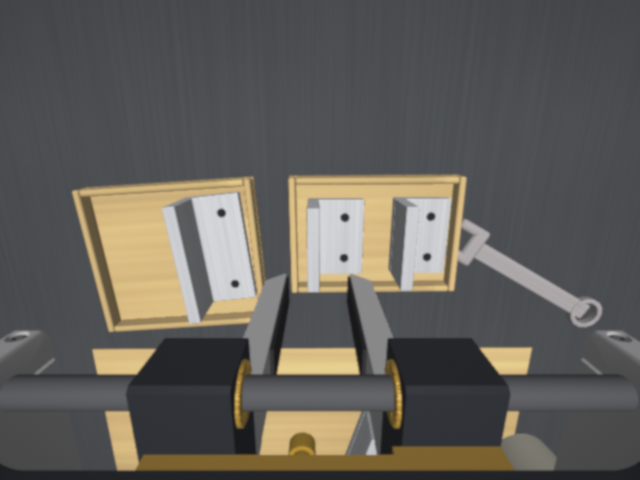

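The short bracket lies flat in the free half of the tray (columns 307–363, rows 198–290). Next, the long bracket.

```bash
python3 -m creep '[-0.03,0.005,0,0,0,0.03,-0.08,0.014,0,0,0,0.08,-0.13,0.023,0,0,0,0.14,-0.18,0.032,0,0,0,0.2,-0.22,0.04,0,0,0,0.25,-0.24,0.044,0,0,0,0.272,-0.245,0.044,0,0,0,0.272,-0.245,0.044,0,0,0,0.272]' 0.1
python3 - <<'E'
from h import *
im=r.grab_frame("wrist"); k=r.calibration("wrist"); cv2.imwrite("pics/w6.png",im[:,:,::-1])
print(proj(k,[[.5783,-.0129,.05],[.6052,.0804,.05],[.5884,-.0165,.05],[.6137,.0774,.05]]).round())
togo([.5965,.032,.0225],-15.4)
E
```

```text
t: 9.78
eef_pos: [0.5943, 0.0323, 0.127]
tool_rot: [[0.265, 0.964, -0.001], [0.964, -0.265, 0.001], [0.0, -0.001, -1.0]]
force: [-0.1, 0.1, 0.3]
opening: 0.452
finger_force: 0.0
[[315. 304.]
 [316. 185.]
 [328. 305.]
 [328. 186.]]
shift [-1.000e-04  2.300e-03  1.047e-01] wz rad 0.0015 t 9.825 j6 12.983565845179054
```

View pics/w6.png

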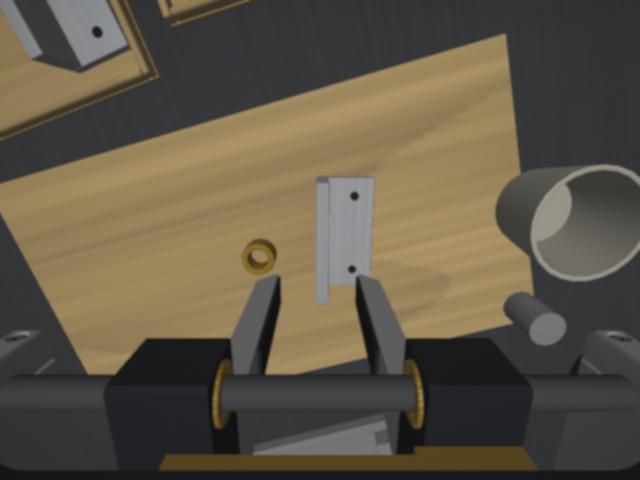

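The strip is at columns 317–329, rows 179–303, and squares with the fingers. The bush at (259,257) stays outside them. Gripping.

```bash
python3 -m creep '[0.001,0.002,0.04,0,0,0,0.001,0.0023,0.08,0,0,0,0.001,0.0023,0.1045,0,0,0,0.001,0.0023,0.1045,0,0,0]' 0.1
python3 -m creep '[0,0,0,0,0,0,0,0,0,0,0,0,0,0,0,0,0,0,0,0,0,0,0,0]' 1
python3 -m creep '[0,0,-0.02,0,0,0,0,0,-0.05,0,0,0,0,0,-0.08,0,0,0,0,0,-0.08,0,0,0]'
python3 - <<'E'
from h import *
a=np.radians(2.15); e=np.array([np.cos(a),np.sin(a)]); n=np.array([-e[1],e[0]]); O=np.array([.5540,-.2573])
p=O+e*(-.015)   # upright x=-15 -> free edge at +30
print(p); togo([*p,.10],2.15)
E
```

```text
t: 10.32
eef_pos: [0.5948, 0.0333, 0.0203]
tool_rot: [[0.264, 0.965, -0.006], [0.965, -0.264, 0.001], [-0.001, -0.006, -1.0]]
force: [-0.6, 0.6, 0.4]
opening: 0.451
finger_force: 0.0
t: 10.82
eef_pos: [0.5977, 0.0317, 0.024]
tool_rot: [[0.266, 0.964, 0.002], [0.964, -0.266, -0.0], [0.0, 0.002, -1.0]]
force: [-0.3, 0.1, 2.6]
opening: 0.109
finger_force: 30.0
t: 11.32
eef_pos: [0.5989, 0.0315, 0.1057]
tool_rot: [[0.266, 0.964, 0.006], [0.964, -0.266, -0.0], [0.001, 0.006, -1.0]]
force: [-0.1, -0.1, -2.9]
opening: 0.103
finger_force: 30.0
[ 0.53901056 -0.25786274]
shift [-0.2949  0.0192  0.0054] wz rad -0.3067 t 11.325 j6 13.024017653873464
```

```bash
python3 -m creep '[-0.03,0.002,0,0,0,-0.03,-0.085,0.006,0,0,0,-0.09,-0.14,0.009,0,0,0,-0.15,-0.195,0.013,0,0,0,-0.2,-0.25,0.016,0,0,0,-0.26,-0.28,0.018,0,0,0,-0.3,-0.297,0.019,0,0,0,-0.307,-0.297,0.019,0,0,0,-0.307]'
python3 - <<'E'
from h import *
im=r.grab_frame("wrist"); k=r.calibration("wrist"); cv2.imwrite("pics/w7.png",im[:,:,::-1])
a=np.radians(2.15); e=np.array([np.cos(a),np.sin(a)]); n=np.array([-e[1],e[0]]); O=np.array([.5540,-.2573])
P=lambda x,y,z:[*(O+x*e+y*n),z]
print(proj(k,[P(.045,.065,.0305),P(.045,-.065,.0305),P(-.09,.075,.012)]).round())
o=r.get_obs(); d=np.array(o["eef_pos"][:2])-O; print("tcp in fixture",d@e,d@n,o["eef_pos"][2])
togo(P(-.015,-.0025,.045),2.15)
E
```

```text
t: 12.32
eef_pos: [0.5358, -0.2598, 0.1015]
tool_rot: [[-0.036, 0.999, -0.002], [0.999, 0.036, 0.002], [0.002, -0.002, -1.0]]
force: [-0.5, -0.3, -2.6]
opening: 0.105
finger_force: 30.0
[[407. 163.]
 [395. 325.]
 [224. 148.]]
tcp in fixture -0.017800211290955274 -0.0008454296429424575 0.10188624852590339
shift [-0.0018  0.0029  0.0569] wz rad -0.0 t 12.375 j6 -33.39791561492387
```

View pics/w7.png

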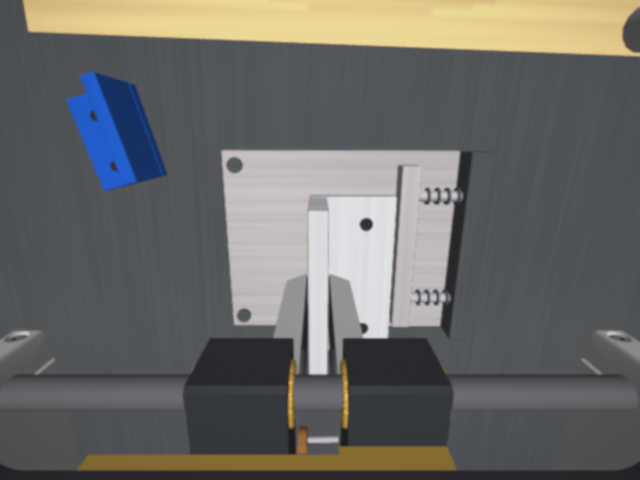

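The fence and bed agree with the prediction. The bracket is square, with its free edge (column 392) towards the fence. I lower it to touch the bed.

```bash
python3 -m creep '[-0.001,0.002,0.03,0,0,0,-0.001,0.003,0.05,0,0,0,-0.001,0.003,0.057,0,0,0,-0.001,0.003,0.057,0,0,0]'
python3 -m creep '[0,0,0.003,0,0,0,0,0,0.006,0,0,0,0,0,0.006,0,0,0]'
python3 -m creep '[0,0,0.001,0,0,0,0,0,0.002,0,0,0,0,0,0.002,0,0,0]'
```

```text
t: 12.88
eef_pos: [0.5397, -0.2594, 0.0457]
tool_rot: [[-0.039, 0.999, -0.001], [0.999, 0.039, 0.001], [0.001, -0.001, -1.0]]
force: [0.2, -1.1, -2.1]
opening: 0.106
finger_force: 30.0
t: 13.25
eef_pos: [0.5395, -0.2606, 0.0401]
tool_rot: [[-0.038, 0.999, 0.0], [0.999, 0.038, -0.0], [-0.0, 0.0, -1.0]]
force: [-0.1, 0.1, -0.7]
opening: 0.105
finger_force: 30.0
t: 13.62
eef_pos: [0.5394, -0.2606, 0.0379]
tool_rot: [[-0.038, 0.999, -0.0], [0.999, 0.038, 0.0], [0.0, -0.0, -1.0]]
force: [-0.2, 0.2, -2.8]
opening: 0.104
finger_force: 30.0
```

```bash
python3 -m creep '[0,0,0.001,0,0,0,0,0,0.001,0,0,0]'
python3 -m creep '[0,0,0.001,0,0,0,0,0,0.001,0,0,0]'
python3 -m creep '[0,0,0.001,0,0,0,0,0,0.001,0,0,0]'
```

```text
t: 13.88
eef_pos: [0.5395, -0.2606, 0.0369]
tool_rot: [[-0.038, 0.999, -0.0], [0.999, 0.038, 0.0], [0.0, -0.0, -1.0]]
force: [-0.1, -0.2, -2.7]
opening: 0.106
finger_force: 30.0
t: 14.12
eef_pos: [0.5396, -0.2606, 0.036]
tool_rot: [[-0.038, 0.999, 0.0], [0.999, 0.038, -0.0], [-0.0, 0.0, -1.0]]
force: [-0.5, -1.1, -1.6]
opening: 0.105
finger_force: 30.0
t: 14.38
eef_pos: [0.5396, -0.2606, 0.036]
tool_rot: [[-0.038, 0.999, 0.0], [0.999, 0.038, -0.0], [-0.0, 0.0, -1.0]]
force: [-2.5, 0.2, 4.4]
opening: 0.109
finger_force: 30.0
```

```bash
python3 -m creep '[0,0.004,0,0,0,0,0,0.008,0,0,0,0,0,0.011,0,0,0,0,0,0.011,0,0,0,0]'
python3 -m creep '[0,0.002,0,0,0,0,0,0.004,0,0,0,0,0,0.006,0,0,0,0,0,0.006,0,0,0,0]'
```

```text
t: 14.88
eef_pos: [0.5513, -0.2608, 0.036]
tool_rot: [[-0.038, 0.999, 0.001], [0.999, 0.038, -0.001], [-0.001, 0.001, -1.0]]
force: [-3.2, -0.2, 6.0]
opening: 0.104
finger_force: 30.0
t: 15.38
eef_pos: [0.5553, -0.2604, 0.036]
tool_rot: [[-0.037, 0.999, -0.003], [0.999, 0.037, -0.001], [-0.001, -0.003, -1.0]]
force: [-7.6, 1.1, 9.0]
opening: 0.106
finger_force: 30.0
```

```bash
python3 -m creep '[0,0.002,0,0,0,0,0,0.003,0,0,0,0,0,0.004,0,0,0,0,0,0.004,0,0,0,0]'
python3 - <<'E'
from h import *
im=r.grab_frame("wrist"); cv2.imwrite("pics/w8.png",im[:,:,::-1])
print(r.get_obs()["force"])
E
```

```text
t: 15.88
eef_pos: [0.5579, -0.2603, 0.0362]
tool_rot: [[-0.037, 0.999, -0.006], [0.999, 0.037, -0.001], [-0.0, -0.006, -1.0]]
force: [-11.1, 0.3, 10.9]
opening: 0.104
finger_force: 30.0
[-11.06145838   1.21328088  10.90551841]
```

View pics/w8.png

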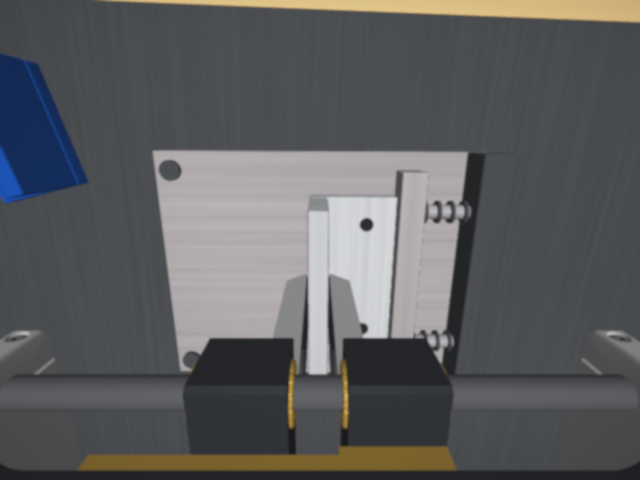

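The bracket is against the fence (contact near column 394) and the springs are compressed. I'll measure the fence shift from its back edge, rest picture versus now.

```bash
python3 - <<'E'
from h import *
a=np.radians(2.15); e=np.array([np.cos(a),np.sin(a)]); n=np.array([-e[1],e[0]]); O=np.array([.5540,-.2573])
k=r.calibration("wrist"); g=cv2.cvtColor(cv2.imread("pics/w8.png"),cv2.COLOR_BGR2GRAY).astype(float)
def edges(lo,hi,rows):
    return np.array([(lo+np.abs(np.diff(g[v,lo:hi])).argmax()+.5,v) for v in rows])
for nm,lo,hi,z in(("back",416,436,.0305),("bedback?",445,475,.012)):
    E=edges(lo,hi,range(235,310,5)); X=ray(k,E,z)[:,:2]-O; print(nm,np.median(E[:,0]),(X@e).round(4),(X@n).round(3)[[0,-1]])
print("bracket free edge", [((ray(k,p,.022)[0,:2]-O)@e).round(4) for p in((396,197),(394,260),(391,320))])
g=g; print(g[260,385:435].astype(int).tolist())
E
```

```text
back 418.5 [0.0614 0.0611 0.0608 0.061  0.0607 0.061  0.0606 0.0609 0.0606 0.0608
 0.0605 0.0608 0.0616 0.0613 0.0621] [ 0.028 -0.015]
bedback? 453.5 [0.0886 0.0883 0.0887 0.0884 0.0888 0.0885 0.0883 0.0887 0.0884 0.0881
 0.0885 0.0882 0.0886 0.0884 0.0881] [ 0.023 -0.025]
bracket free edge [np.float64(0.0472), np.float64(0.0484), np.float64(0.049)]
[214, 215, 214, 213, 212, 211, 199, 168, 122, 86, 85, 112, 148, 170, 178, 178, 177, 176, 176, 176, 174, 173, 172, 172, 172, 172, 173, 174, 174, 175, 176, 176, 177, 176, 171, 164, 163, 166, 168, 168, 168, 168, 168, 168, 168, 168, 168, 168, 168, 168]
```

Geometry and image agree: the fence is back about 4 mm, and the rest of the measured force is friction on the bed. I press further.

```bash
python3 -m creep '[0,0.002,-0.0003,0,0,0,0,0.004,-0.0005,0,0,0,0,0.006,-0.0005,0,0,0,0,0.006,-0.0005,0,0,0,0,0.006,-0.0005,0,0,0]'
```

```text
t: 16.55
eef_pos: [0.5622, -0.2602, 0.0363]
tool_rot: [[-0.037, 0.999, -0.01], [0.999, 0.037, -0.0], [-0.0, -0.01, -1.0]]
force: [-14.7, 0.1, 11.3]
opening: 0.108
finger_force: 30.0
```

```bash
python3 -m creep '[0,0.001,0,0,0,0,0,0.0025,0,0,0,0,0,0.0025,0,0,0,0,0,0.0025,0,0,0,0,0,0.0025,0,0,0,0,0,0.0025,0,0,0]'
python3 - <<'E'
from h import *
a=np.radians(2.15); e=np.array([np.cos(a),np.sin(a)]); n=np.array([-e[1],e[0]]); O=np.array([.5540,-.2573])
im=r.grab_frame("wrist");k=r.calibration("wrist");cv2.imwrite("pics/w9.png",im[:,:,::-1])
g=cv2.cvtColor(im,cv2.COLOR_RGB2GRAY).astype(int)
o=r.get_obs(); d=np.array(o["eef_pos"][:2])-O; print("fence by tcp",d@e+.045-.045,"y",d@n,o["force"])
for v in (250,270,290): print(g[v,385:440].tolist())
w8=cv2.imread("pics/w8.png",0).astype(int); print(w8[250,385:480].tolist()); print(g[250,385:480].tolist())
c7=cv2.imread("pics/w7.png",0).astype(int)
E
```

```text
fence by tcp 0.008107952255458455 y -0.0031779227351638605 [-13.99799544   0.28670355  11.52915386]
[213, 214, 214, 214, 213, 212, 208, 187, 146, 100, 79, 96, 132, 161, 174, 178, 178, 177, 176, 175, 175, 174, 173, 173, 173, 173, 173, 174, 174, 175, 176, 177, 178, 178, 176, 171, 167, 169, 173, 173, 174, 173, 173, 173, 173, 174, 173, 173, 173, 173, 173, 173, 173, 173, 173]
[214, 214, 211, 211, 211, 207, 186, 141, 95, 83, 108, 145, 169, 177, 177, 176, 176, 175, 175, 173, 173, 171, 171, 171, 172, 173, 173, 174, 175, 175, 176, 176, 175, 170, 163, 166, 171, 174, 173, 174, 174, 174, 173, 173, 173, 173, 173, 173, 173, 173, 173, 174, 173, 173, 173]
[213, 211, 209, 207, 194, 161, 115, 84, 93, 126, 155, 170, 174, 174, 174, 174, 174, 173, 172, 170, 169, 170, 170, 171, 172, 172, 173, 173, 174, 175, 174, 170, 165, 166, 170, 171, 171, 171, 171, 171, 171, 171, 171, 171, 171, 171, 171, 171, 171, 171, 171, 171, 171, 171, 171]
[212, 213, 214, 213, 213, 212, 209, 190, 148, 102, 80, 92, 126, 157, 173, 177, 178, 176, 176, 175, 175, 174, 173, 172, 172, 172, 172, 173, 174, 175, 175, 176, 177, 177, 176, 171, 165, 168, 171, 173, 173, 173, 173, 173, 173, 173, 173, 173, 173, 172, 173, 173, 173, 173, 173, 173, 172, 173, 172, 172, 172, 172, 172, 172, 173, 172, 173, 172, 170, 159, 126, 82, 49, 36, 36, 35, 35, 35, 35, 35, 36, 35, 35, 36, 36, 39, 48, 62, 72, 77, 78, 79, 79, 78, 77]
[213, 214, 214, 214, 213, 212, 208, 187, 146, 100, 79, 96, 132, 161, 174, 178, 178, 177, 176, 175, 175, 174, 173, 173, 173, 173, 173, 174, 174, 175, 176, 177, 178, 178, 176, 171, 167, 169, 173, 173, 174, 173, 173, 173, 173, 174, 173, 173, 173, 173, 173, 173, 173, 173, 173, 173, 173, 173, 173, 173, 173, 172, 164, 140, 100, 59, 39, 36, 36, 36, 37, 35, 35, 36, 37, 37, 37, 38, 45, 58, 68, 76, 79, 80, 80, 79, 79, 78, 77, 78, 79, 79, 79, 79, 79]$: bad value
```

View pics/w9.png

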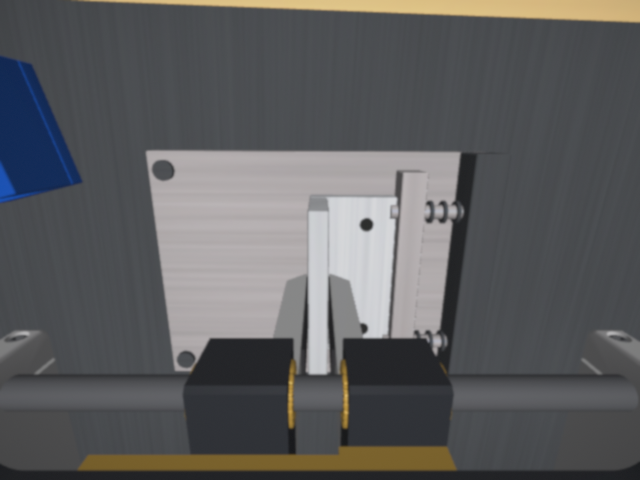

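The call was refused because its last row was a number short. The picture shows the guide pins protruding through the fence by about 7 px at (394,212), so the fence is back about 8 mm. A little more push.

```bash
python3 -m creep '[0,0.001,0,0,0,0,0,0.002,0,0,0,0,0,0.002,0,0,0,0,0,0.002,0,0,0,0,0,0.002,0,0,0,0,0,0.002,0,0,0,0]'
python3 -m creep '[0,0,0,0,0,0,0,0,0,0,0,0,0,0,0,0,0,0,0,0,0,0,0,0]'
```

```text
t: 17.35
eef_pos: [0.5635, -0.2601, 0.0364]
tool_rot: [[-0.037, 0.999, -0.011], [0.999, 0.037, -0.0], [0.0, -0.011, -1.0]]
force: [-15.1, 0.6, 12.5]
opening: 0.108
finger_force: 30.0
t: 17.85
eef_pos: [0.5635, -0.2601, 0.0364]
tool_rot: [[-0.037, 0.999, -0.011], [0.999, 0.037, -0.0], [0.0, -0.011, -1.0]]
force: [-16.3, 0.3, 13.3]
opening: 0.105
finger_force: 30.0
```

```bash
python3 -c "
from cell import r
print(r.job_done())"
```

```text
the job is handed in; nothing more can be done
None
```

I handed the job in: the short bracket lies flat and released in the free half of the short tray, and the long bracket is held square on the fixture bed, pressing the fence back an estimated 9–10 mm (about 10 N); the hand-in call returned no verdict.

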